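Undo the swing bolt of a glue-up press

ROBOT

A 7-joint arm with a two-finger parallel gripper is mounted at the origin on the work surface; the furniture and walls round the work are solid. World frame = base frame: x ahead of the robot, y to its left, z up, the work surface at z = 0. Lengths are in m, angles in rad, forces in N, time in s.
With the tool pointing down it reaches from about 0.35 to 0.9 m from the base axis. Payload 8.1 kg.
Tool frame: the origin (TCP) lies midway between the tips of the shut fingers; the grasp point (between the pads) lies 19 mm behind it; z points along the fingers, y is the line along which they close (so a half turn about z gives the same grasp; the last joint's range is limited). The gripper opens to 92 mm and grips with 3 to 60 N. Pads are 19 mm wide; open, the fingers measure 130 mm over their backs; the gripper's body (75 mm by 190 mm) begins 47 mm behind the grasp point.
Start: joints at [1.166, 0.434, 0.025, 1.573, -0.012, 1.134, -0.075], TCP at [0.186, -0.597, 0.227] pointing down, gripper open.
Joint ranges: [-2.62, 2.62], [-0.44, 2.09], [-1.27, 1.32], [0.08, 2.57], [-1.32, 4.46], [0.12, 2], [-2.74, 2.74]. Speed limits (rad/s): [2.22, 2.22, 3.01, 3.01, 3.14, 3.14, 3.14].

INTERFACE

Orientations are given as a rotation vector (axis times angle).
In Python, from cell import observe, get_image, camera_model, sign_off, recognise, silhouettes gives the robot as it stands.
- The arm moves only by the tool apply_moves, never from a script. Its argument "motion" is a list of rows, each an object of numbers: "x", "y", "z": the shift along the world's x, y, z in cm; "yaw": the turn about the world's z in degrees; "hand": the opening, from -1 (shut) to 1 (fully open), so that 0 is half open. In form: [{"x": .., "y": .., "z": .., "yaw": .., "hand": ..}, ...]. A call has 1 to 10 rows; each row is the pose to reach, as a shift and turn from the pose commanded when the call began; what a row does not reach only later rows make up. A row lasts 1/8 s, in which the tool goes at most 62.5 mm and 10.7 degrees, less where a joint would pass 70% of its speed; a pose out of reach is approached as far as the arm can. A call with a gripper value outside its range is refused whole. The fingers move at their own pace and stop on an object; "newtons" is the grip in N (left out, the last holds). Time passes only in rows, so rows that repeat a pose let the fingers close. It gives the time, the measured TCP pose, the force, the opening and the grip force at its end, in the units of the state.
- observe(): the state, without advancing time (a new reading comes with each control period).
- get_image(name): name is "side" or "top" or "wrist"; returns the picture (420x560x3 uint8, blue, green, red); there is no depth.
- camera_model(name): a dict with "camera_matrix" (3x3 intrinsics, pixels), "T" (4x4, takes a point from camera to world coordinates). Camera axes: x right, y up, looking along -z (the intrinsics and any distortion apply to the point x, -y, -z); pixel columns grow to the right and rows downward; lengths in m; the calibration is good to about 2 mm. A picture is of the moment at which its call begins: read the wrist's pose just before it. camera_model takes no time and is no camera call; for the wrist camera it gives the pose at the moment of the call.
- sign_off(): hands the job in; it is judged then, once.
Trained networks look in the newest picture that a camera, given by its name, has taken for a name from the list of things; names that differ only in an ending like _2 or _b are one class to them, and where a whole thing is asked for, a point or a joint stands for the part that bears it (a point fixed in the world has none). Each returns a list of dicts, best first, with "p" (0 to 1); they miss things now and then, are a little off and sometimes report something else, mostly with a low value. They report only what shows in the picture. A call takes as long as a camera call.
- recognise(query, camera): "rect" ([left, top, right, bottom] in pixels, round what is visible of it).
- silhouettes(query, camera): "mask" (420x560 bool, what is visible of it) and "rect" ([left, top, right, bottom] in pixels, round what is visible of it).
The state is a dict: "clock": time; "joints": joint angles; "dq": joint speeds; "joint_efforts": joint torques, N m; "position": TCP position; "ee_rot": TCP orientation; "force": force on the tool from outside, world axes, zero at the start; "ft_torque": the same for the moment, N m; "width": opening from 0.0 (shut) to 1.0 (fully open); "gripper_force": force on a finger pad.
Only numpy, scipy, OpenCV 4.12 (cv2) and the standard library are available. Lean on these libraries where they do the work, as an engineer would, in place of code of your own. Each camera call takes 0.05 s, during which the arm holds its last target. There are 200 camera calls.

TASK

The glue-up in the press on the bench is dry, so undo its clamp bolt: loosen the wing nut (counter-clockwise seen from above) while the bolt stands upright, until its collar is free to pass over the lip of the slotted lug, then swing the hinged eyebolt out of the slot and fold it down until it bears firmly on its rubber rest. Feel your way and never force it: the bolt, collar and nut must not be driven hard against the lug or the rest, so never push or pull on them with more than about 12 N. Leave the things standing round about where they are.

Things in the scene. Friction and masses are not known exactly. Their poses are not given: they have to be found in the camera images.
- press: Wooden glue-up press, fixed: plywood board 240x120x18 mm, over it a clamp bar (44 mm wide, top 98 to 105 mm above the table) on a red-brown block. Origin: on the table straight below the bolt's hinge pin. z up; the slot opens and the bolt swings out towards -x; +x runs back along the bar. Pin: along y at x=0, z=28 mm. Board: x -65 to 175, y +-60 mm. Low wooden cheeks (46 mm high) flank the rest.
- lug (a point): Mid of the slot, on the bolt's axis line, at the height of the lug's top at the tightest (98 mm above the table); a fixed point of the press. The lug is the dark steel front end of the bar: two prongs with a slot 14 mm wide between them, 44 mm wide over all, ending 16.5 mm out; on their last 4 mm stands a lip 3.5 mm high. The sprung bar follows the nut up by a hidden 1 to 5 mm.
- rest (a point): Fixed point of the press, 50 mm in front of the hinge pin and 33.5 mm above the table: where the top of the black rubber rest is on average. The rest is screw-adjusted and may stand up to 5 mm higher or lower, so the bolt comes to bear on it anywhere between about 1.25 and 1.46 rad from upright: feel for it. It is firm; pressed at the nut, it bears twice the push.
- swing_bolt: Steel eyebolt, shank 10 mm thick, 108 mm long from its hinge pin; a cross pin near its free end keeps the nut on. Origin: on the hinge pin; z along the bolt to the free end, y along the pin (as the press's y). It starts upright in the slot and swings only about the pin, towards the press's -x, down to the rest. The hinge is stiff (0.2 N m): it stays where it is left.
- wing_nut: Steel wing nut: two round flat ears 6 mm thick, 50 mm over both tips, 12 to 36 mm above its origin; hub 23 mm thick. Origin: on the bolt's axis, underside of its collar (26 mm wide, 5 thick), 70 to 72 mm from the pin at the start; z along the bolt, x through both ears. Turn about +z to loosen: it rises 15 mm a turn against 0.15 N m. It stops at 80.5 mm.
- collar (a point): Centre of the underside of the nut's collar. How far the nut must rise is hidden: the bar follows it until its spring is relaxed, then the collar needs some 4 to 6 mm more to pass over the lip; in all about 1.5 to 4 rad of turning from the start. If the collar jams at the lip when the bolt is tried (within the first 0.3 rad of swing), bring the bolt upright and loosen more.
- wax_tin: Bystander: round tin, 68 mm across, 43 mm high, origin at the centre of its underside.
- sanding_block: Bystander: cork sanding block, 67 x 112 x 33 mm, origin at the centre of its underside.
- chisel: Bystander: chisel with a wooden handle lying flat, 266 mm long along its x, 27 mm thick, origin at the centre of its underside.
- tape_measure: Bystander: steel tape in a moulded case, 31 x 79 x 63 mm, origin at the centre of its underside.

How it is judged:
By the outcome, as a careful person would: the job done as asked, in the order asked, and still so for the second after the job is handed in, with the robot touching nothing.
It also fails if it takes over 72 s, if anything falls off the work surface, if the arm or the gripper's body presses on something with over 40 N, if the wrist force passes 120 N, or if a joint passes its speed limit or range.

## Working session

There is one attempt and no reset: what is moved stays moved. The work goes in short steps, Python scripts to look and compute and a tool call to move; the robot and the scene stay as the last step left them, time stands still between calls to the robot, and variables do not carry over. Pictures are saved under pics/ and viewed, at most 10 in all, crops included, and the job is handed in when it is done.

Besides the shell and the picture viewer there is one more tool, called after "Request:" as a command line: name --argument value ..., lists and objects as JSON in quotes. apply_moves: Moves the arm, as the interface text tells. Its arguments: {"type":"object","properties":{"motion":{"type":"array","items":{"type":"object","properties":{"x":{"type":"number"},"y":{"type":"number"},"z":{"type":"number"},"yaw":{"type":"number"},"hand":{"type":"number"}}}},"newtons":{"type":"number"}},"required":["motion"]}

```bash
mkdir -p pics; python3 - <<'E'
from cell import *
import cv2,numpy as np
s=observe();print(s['clock'],s['position'],s['ee_rot'],s['force'],s['width'])
ims=[]
for c in ['side','top']:
    im=get_image(c);ims.append(im)
    for q in ['press','wing_nut','swing_bolt']:
        for r in recognise(q,c)[:2]: print(c,q,r['p'],np.round(r['rect']))
    m=camera_model(c);print(np.round(m['camera_matrix'],1).tolist(),np.round(m['T'],3).tolist(),[k for k in m])
cv2.imwrite('pics/a.png',ims[0]);cv2.imwrite('pics/b.png',ims[1])
E
```

```text
0.0 [ 0.18555736 -0.59629254  0.22596549] [-3.10442883e+00 -4.71901117e-01  5.93467982e-04] [ 0.33792932  0.94182728 -0.14523607] 0.999434409633765
side press 0.81 [233. 280. 361. 418.]
side wing_nut 0.81 [268. 279. 293. 300.]
side swing_bolt 0.92 [267. 277. 290. 311.]
side swing_bolt 0.22 [268. 280. 290. 304.]
[[382.1, 0.0, 273.8], [0.0, 382.1, 206.6], [0.0, 0.0, 1.0]] [[-0.972, 0.146, -0.186, 0.371], [-0.237, -0.61, 0.756, 0.544], [-0.003, 0.779, 0.627, 0.61], [0.0, 0.0, 0.0, 1.0]] ['camera_matrix', 'T']
top press 0.71 [107. 192. 215. 289.]
top press 0.41 [216. 258. 262. 284.]
top wing_nut 0.67 [214. 257. 263. 288.]
top wing_nut 0.56 [165. 218. 174. 238.]
top swing_bolt 0.67 [271. 151. 297. 178.]
top swing_bolt 0.5 [164. 219. 176. 236.]
[[544.8, 0.0, 276.3], [0.0, 544.8, 208.3], [0.0, 0.0, 1.0]] [[0.003, 0.991, -0.132, 0.334], [-1.0, 0.004, 0.004, -0.074], [0.005, 0.132, 0.991, 1.337], [0.0, 0.0, 0.0, 1.0]] ['camera_matrix', 'T']
```

View pics/a.png

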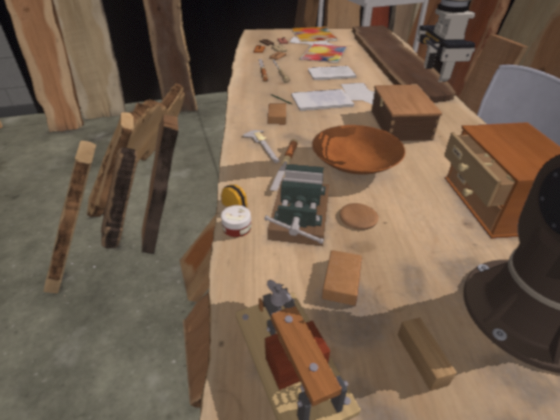

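View pics/b.png

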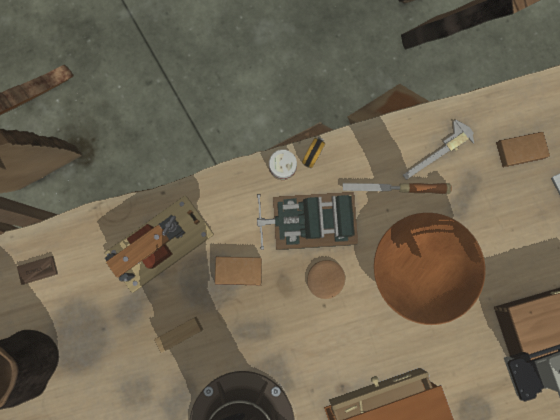

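The side picture shows the press at the bottom: lug and nut near (278,292), with the bar running to (330,390). In the top picture the nut is near (170,227), the bar's back end is near (115,268), and the bolt swings out towards the upper right.

```bash
cat > h.py <<'E'
from cell import *
import cv2,numpy as np
def ray(c,u,v,m=None):
    m=m or camera_model(c);K=np.array(m['camera_matrix']);T=np.array(m['T'])
    d=np.linalg.inv(K)@[u,v,1]; d=T[:3,:3]@[d[0],-d[1],-d[2]]
    return T[:3,3],d
def atz(c,u,v,z,m=None):
    o,d=ray(c,u,v,m);return o+d*(z-o[2])/d[2]
def proj(c,P,m=None):
    m=m or camera_model(c);K=np.array(m['camera_matrix']);T=np.array(m['T'])
    p=T[:3,:3].T@(np.asarray(P)-T[:3,3]);q=K@[p[0],-p[1],-p[2]];return q[:2]/q[2]
E
python3 - <<'E'
from h import *
a=get_image('side')[265:420,225:375];b=get_image('top')[185:295,100:220]
a=cv2.resize(a,None,fx=3.8,fy=3.8,interpolation=3)[:560,:];b=cv2.resize(b,None,fx=5,fy=5,interpolation=3)
cv2.imwrite('pics/c.png',b);cv2.imwrite('pics/d.png',a)
print(atz('top',170,227,.12),atz('side',280,291,.12),atz('top',115,268,.105))
E
```

```text
[0.45305432 0.15906529 0.12      ] [0.45566371 0.15993894 0.12      ] [0.36157344 0.28265459 0.105     ]
```

View pics/c.png

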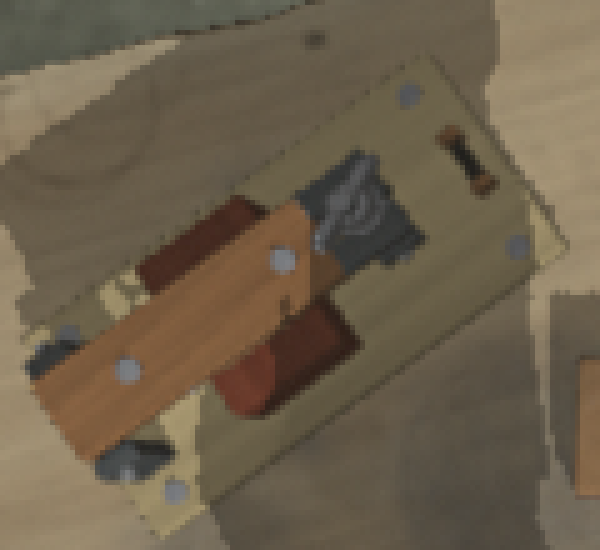

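View pics/d.png

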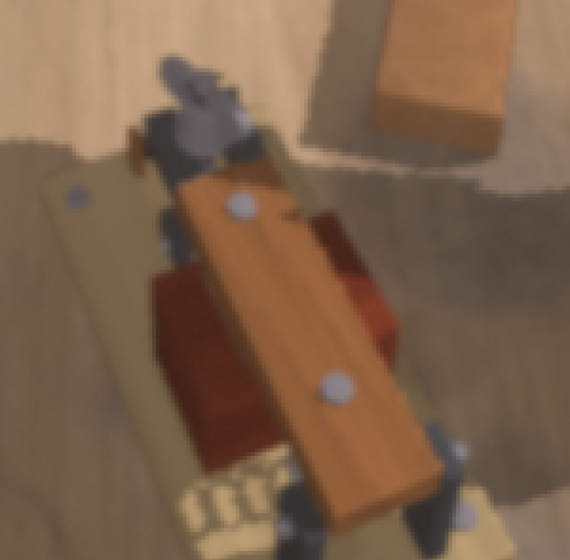

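The top crop gives the board corners and the ears, which run from about (365,160) to (318,245). The side crop agrees.

```bash
python3 - <<'E'
from h import *
f=lambda x,y:(100+x/5-.4,185+y/5-.4)
A,B,C=[atz('top',*f(*p),.018)[:2] for p in [(428,57),(568,247),(165,537)]]
print(A,B,C,np.linalg.norm(A-B),np.linalg.norm(C-B))
d=C-B;e=A-B
print(np.degrees([np.arctan2(d[1],d[0]),np.arctan2(e[1],e[0])]))
x=d/np.linalg.norm(d); print('pin',(A+B)/2+.065*x)
t=[atz('top',*f(*p),.123)[:2] for p in [(365,163),(318,243)]]
print(t,np.mean(t,0),np.linalg.norm(t[0]-t[1]),np.degrees(np.arctan2(*(t[0]-t[1])[::-1])))
E
```

```text
[0.53941583 0.14362203] [0.44639536 0.07335205] [0.3066272  0.26337271] 0.11657905766652962 0.23588766473137077
[126.33604009  37.06830794]
pin [0.4543918  0.16084816]
[array([0.47484471, 0.15331183]), array([0.43879974, 0.17325531])] [0.45682222 0.16328357] 0.04119444711066274 -28.955508998843737
```

Request:
apply_moves --motion '[{"x": 4,"y": 2,"z": 4},{"x": 8,"y": 7,"z": 6},{"x": 13,"y": 13,"z": 6},{"x": 17,"y": 19,"z": 6,"yaw": -5},{"x": 20,"y": 25,"z": 6,"yaw": -10},{"x": 22,"y": 31,"z": 6,"yaw": -15},{"x": 23,"y": 37,"z": 6,"yaw": -20},{"x": 24,"y": 43,"z": 6,"yaw": -25},{"x": 25,"y": 49,"z": 6,"yaw": -30},{"x": 26,"y": 55,"z": 6,"yaw": -35}]'

```text
schema error: expected keys x, y, z, yaw, hand
```

Request:
apply_moves --motion '[{"x": 4,"y": 2,"z": 4,"yaw": 0,"hand": 1},{"x": 8,"y": 7,"z": 6,"yaw": 0,"hand": 1},{"x": 13,"y": 13,"z": 6,"yaw": 0,"hand": 1},{"x": 17,"y": 19,"z": 6,"yaw": -5,"hand": 1},{"x": 20,"y": 25,"z": 6,"yaw": -10,"hand": 1},{"x": 22,"y": 31,"z": 6,"yaw": -15,"hand": 1},{"x": 23,"y": 37,"z": 6,"yaw": -20,"hand": 1},{"x": 24,"y": 43,"z": 6,"yaw": -25,"hand": 1},{"x": 25,"y": 49,"z": 6,"yaw": -30,"hand": 1},{"x": 26,"y": 55,"z": 6,"yaw": -35,"hand": 1}]'

```text
clock: 1.75
position: [0.4413, -0.0714, 0.2871]
ee_rot: [3.103, -0.488, 0.002]
force: [1.2, -0.1, 0.7]
width: 0.999
gripper_force: 0.0
```

```bash
python3 -c "
from h import *
s=observe();print(s['clock'],s['position'],s['ee_rot'],s['joints'],s['force'])"
```

```text
1.75 [ 0.44134667 -0.07137751  0.28710729] [ 3.10320780e+00 -4.88429854e-01  1.60160835e-03] [ 0.27724314  0.1086526  -0.25976558  1.87071091  0.03066643  1.16503211
 -1.87616346] [ 1.22538964 -0.06221693  0.70105493]
```

Request:
apply_moves --motion '[{"x": 0.9,"y": 6,"z": 0,"yaw": -3,"hand": -0.2},{"x": 0.9,"y": 12,"z": 0,"yaw": -6,"hand": -0.2},{"x": 0.9,"y": 17,"z": -2,"yaw": -8,"hand": -0.2},{"x": 0.9,"y": 20.8,"z": -4,"yaw": -8,"hand": -0.2},{"x": 0.9,"y": 20.8,"z": -6,"yaw": -8,"hand": -0.2},{"x": 0.9,"y": 20.8,"z": -6,"yaw": -8,"hand": -0.2},{"x": 0.9,"y": 20.8,"z": -6,"yaw": -8,"hand": -0.2}]'

```text
clock: 2.62
position: [0.4507, 0.1343, 0.2275]
ee_rot: [-3.062, 0.701, -0.001]
force: [-0.2, -0.6, -0.2]
width: 0.4
gripper_force: 0.0
```

```bash
python3 - <<'E'
from h import *
s=observe();print(s['clock'],s['position'],s['ee_rot'],s['joints'],s['force'],s['ft_torque'])
m=camera_model('wrist');im=get_image('wrist');cv2.imwrite('pics/e.png',im)
print(np.round(m['camera_matrix'],1).tolist(),np.round(m['T'],3).tolist())
print('proj pin tip',proj('wrist',[.455,.162,.136],m), proj('wrist',[.455,.162,.123],m), proj('wrist',s['position'],m))
for r in recognise('wing_nut','wrist')[:2]: print(r['p'],r['rect'])
E
```

```text
2.625 [0.45067769 0.13426353 0.22747499] [-3.06230688e+00  7.00528545e-01 -1.11731838e-03] [-0.04630196  0.21701149 -0.42141985  1.90744411  0.10283041  1.03725951
 -2.53188243] [-0.20766465 -0.612037   -0.22505296] [0.03066038 0.02331791 0.02461805]
[[365.9, 0.0, 277.0], [0.0, 365.9, 208.2], [0.0, 0.0, 1.0]] [[-0.436, 0.857, 0.274, 0.524], [-0.9, -0.415, -0.133, 0.098], [-0.001, -0.305, 0.952, 0.386], [0.0, 0.0, 0.0, 1.0]]
proj pin tip [239.65338698 220.97419285] [241.33164479 215.18308288] [276.40809831 269.32643237]
0.95 [230.0, 182.4, 258.2, 241.8]
```

View pics/e.png

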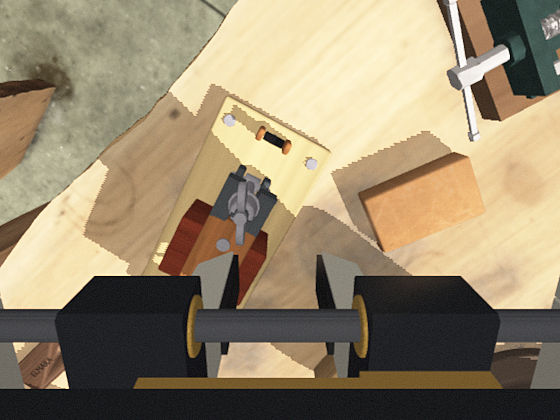

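The wrist view shows the nut with its ears spanning about (242,172) to (240,240), ahead of the fingers. The rest is at (273,140).

```bash
python3 - <<'E'
from h import *
im=get_image('wrist')[155:255,195:295];cv2.imwrite('pics/f.png',cv2.resize(im,None,fx=6,fy=6,interpolation=2))
E
```

```text
(no output)
```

View pics/f.png

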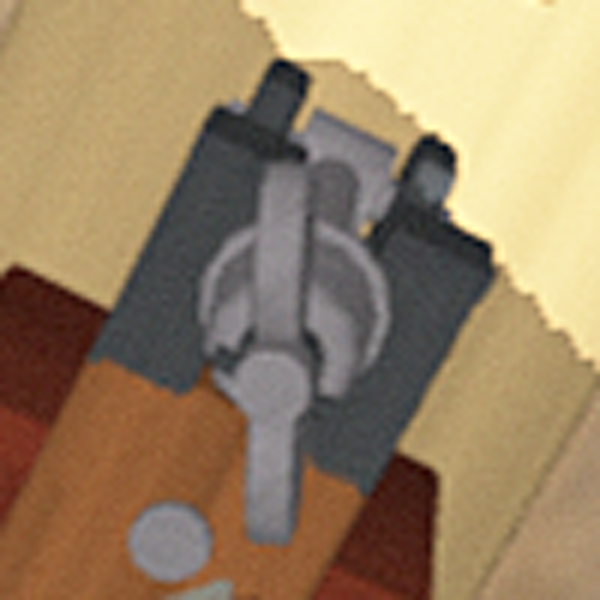

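The crop shows the bolt tip at full-image pixel (239,218), the collar centred near (244,206), and the ears at (242.5,182) and (240,244).

```bash
python3 - <<'E'
from h import *
f=lambda x,y:(195+x/6-.4,155+y/6-.4)
print('tip',atz('wrist',*f(265,380),.136));print('collar',atz('wrist',*f(294,310),.104))
a=atz('wrist',*f(285,165),.125);b=atz('wrist',*f(270,540),.123);print(a,b,(a+b)/2,np.linalg.norm(a-b),np.degrees(np.arctan2(*(a-b)[1::-1])))
s=observe();R=cv2.Rodrigues(s['ee_rot'])[0];print(R.round(3),s['position'])
E
```

```text
tip [0.45752715 0.16161637 0.136     ]
collar [0.4561796  0.16155766 0.104     ]
[0.47815488 0.14929944 0.125     ] [0.43430451 0.17453708 0.123     ] [0.45622969 0.16191826 0.124     ] 0.050633908142441064 -29.922143863635778
[[ 0.9   -0.435  0.001]
 [-0.435 -0.9    0.   ]
 [ 0.001 -0.001 -1.   ]] [0.45082988 0.1343495  0.22762639]
```

Request:
apply_moves --motion '[{"x": 0.57,"y": 2.73,"z": 0,"yaw": -4,"hand": -0.2},{"x": 0.57,"y": 2.73,"z": -3,"yaw": -4,"hand": -0.2},{"x": 0.57,"y": 2.73,"z": -6,"yaw": -4,"hand": -0.2},{"x": 0.57,"y": 2.73,"z": -8,"yaw": -4,"hand": -0.2},{"x": 0.57,"y": 2.73,"z": -9.5,"yaw": -4,"hand": -0.2},{"x": 0.57,"y": 2.73,"z": -10.9,"yaw": -4,"hand": -0.2},{"x": 0.57,"y": 2.73,"z": -10.9,"yaw": -4,"hand": -0.4},{"x": 0.57,"y": 2.73,"z": -10.9,"yaw": -4,"hand": -0.4}]'

```text
clock: 3.78
position: [0.4563, 0.1622, 0.1183]
ee_rot: [-3.036, 0.805, -0.001]
force: [0.4, -0.2, -0.1]
width: 0.307
gripper_force: 0.0
```

```bash
cat > st.py <<'E'
from h import *
np.set_printoptions(precision=4,suppress=True)
s=observe();R=cv2.Rodrigues(s['ee_rot'])[0]
print(s['clock'],'pos',s['position'],'toolyaw(y)',np.degrees(np.arctan2(R[1,1],R[0,1])),'q',s['joints'],'F',s['force'],'M',s['ft_torque'],'w',s['width']*92,s['gripper_force'])
E
python3 st.py
```

```text
3.775 pos [0.4563 0.1622 0.1183] toolyaw(y) -119.70968915329658 q [-0.1858  0.3643 -0.3369  2.0179  0.1677  0.7844 -2.7105] F [ 0.4098 -0.2335 -0.0567] M [ 0.1052  0.0623 -0.0107] w 28.234804637809983 0.0
```

Request:
apply_moves --motion '[{"x": 0,"y": 0,"z": 0,"yaw": 10,"hand": -0.4},{"x": 0,"y": 0,"z": 0,"yaw": 20,"hand": -0.4},{"x": 0,"y": 0,"z": 0,"yaw": 30,"hand": -0.4},{"x": 0,"y": 0,"z": 0,"yaw": 38,"hand": -0.4},{"x": 0,"y": 0,"z": 0,"yaw": 43,"hand": -0.4},{"x": 0,"y": 0,"z": 0,"yaw": 48,"hand": -0.4},{"x": 0,"y": 0,"z": 0,"yaw": 53,"hand": -0.4},{"x": 0,"y": 0,"z": 0,"yaw": 58,"hand": -0.4}]'

```text
clock: 4.78
position: [0.4564, 0.1618, 0.1187]
ee_rot: [3.045, 0.771, 0.002]
force: [-0.5, -1.5, 4.9]
width: 0.301
gripper_force: 4.7
```

```bash
python3 st.py
```

```text
4.775 pos [0.4564 0.1618 0.1187] toolyaw(y) -61.59285229197825 q [ 0.0007  0.4032 -0.5799  2.0032  0.3004  0.8174 -1.8251] F [-0.545  -1.4603  4.912 ] M [-0.3511  0.2695 -0.2029] w 27.658510495601316 4.681607771126437
```

Request:
apply_moves --motion '[{"x": 0,"y": 0,"z": 0.08,"yaw": 6,"hand": -0.4},{"x": 0,"y": 0,"z": 0.11,"yaw": 14,"hand": -0.4},{"x": 0,"y": 0,"z": 0.15,"yaw": 22,"hand": -0.4},{"x": 0,"y": 0,"z": 0.18,"yaw": 30,"hand": -0.4},{"x": 0,"y": 0,"z": 0.21,"yaw": 38,"hand": -0.4},{"x": 0,"y": 0,"z": 0.25,"yaw": 46,"hand": -0.4},{"x": 0,"y": 0,"z": 0.28,"yaw": 54,"hand": -0.4}]'

```text
clock: 5.65
position: [0.4563, 0.1609, 0.1211]
ee_rot: [2.361, 2.07, -0.001]
force: [-1.0, -3.2, 0.9]
width: 0.298
gripper_force: 4.6
```

```bash
python3 st.py
```

```text
5.65 pos [0.4563 0.1609 0.1211] toolyaw(y) -7.533592521760962 q [ 0.1706  0.4609 -0.8152  1.9885  0.4379  0.8742 -1.0129] F [-0.973  -3.1864  0.8657] M [-0.6402  0.0491 -0.1985] w 27.440680611126208 4.57990019841418
```

Request:
apply_moves --motion '[{"x": -0.02,"y": -0.05,"z": 0.03,"yaw": 8,"hand": -0.4},{"x": -0.03,"y": -0.1,"z": 0.07,"yaw": 16,"hand": -0.4},{"x": -0.03,"y": -0.1,"z": 0.1,"yaw": 24,"hand": -0.4},{"x": -0.03,"y": -0.1,"z": 0.13,"yaw": 32,"hand": -0.4},{"x": -0.03,"y": -0.1,"z": 0.17,"yaw": 40,"hand": -0.4},{"x": -0.03,"y": -0.1,"z": 0.2,"yaw": 48,"hand": -0.4},{"x": -0.03,"y": -0.1,"z": 0.23,"yaw": 56,"hand": -0.4}]'

```text
clock: 6.52
position: [0.457, 0.1603, 0.1236]
ee_rot: [1.114, 2.935, 0.0]
force: [2.8, -1.6, -1.8]
width: 0.299
gripper_force: 4.5
```

```bash
python3 st.py
```

```text
6.525 pos [0.457  0.1603 0.1236] toolyaw(y) 48.44689513342354 q [ 0.3288  0.5566 -1.0647  1.9762  0.6003  0.9635 -0.1898] F [ 2.8238 -1.5908 -1.7608] M [-0.3174 -0.732  -0.1326] w 27.514117563423557 4.487971771440016
```

Request:
apply_moves --motion '[{"x": 0.04,"y": -0.02,"z": 0.0,"yaw": 8,"hand": -0.4},{"x": 0.08,"y": -0.04,"z": 0.03,"yaw": 16,"hand": -0.4},{"x": 0.08,"y": -0.04,"z": 0.06,"yaw": 24,"hand": -0.4},{"x": 0.08,"y": -0.04,"z": 0.09,"yaw": 32,"hand": -0.4},{"x": 0.08,"y": -0.04,"z": 0.13,"yaw": 40,"hand": -0.4}]'

```text
clock: 7.15
position: [0.4581, 0.1605, 0.1251]
ee_rot: [0.042, 3.138, 0.001]
force: [3.8, 0.1, 0.3]
width: 0.298
gripper_force: 4.6
```

```bash
python3 st.py
```

```text
7.15 pos [0.4581 0.1605 0.1251] toolyaw(y) 88.4528349987623 q [ 0.402   0.635  -1.2085  1.9685  0.7011  1.0392  0.4122] F [3.8048 0.0835 0.3038] M [ 0.0789 -0.8214 -0.1555] w 27.4540683584181 4.578937024343759
```

Request:
apply_moves --motion '[{"x": 0,"y": 0,"z": 0.0,"yaw": -8,"hand": -0.2},{"x": 0,"y": 0,"z": 0.5,"yaw": -10,"hand": -0.2},{"x": 0,"y": 0,"z": 2,"yaw": -10,"hand": -0.2},{"x": 0,"y": 0,"z": 4,"yaw": -15,"hand": -0.2},{"x": 0,"y": 0,"z": 4,"yaw": -25,"hand": -0.2},{"x": 0,"y": 0,"z": 4,"yaw": -35,"hand": -0.2},{"x": 0,"y": 0,"z": 4,"yaw": -45,"hand": -0.2},{"x": 0,"y": 0,"z": 4,"yaw": -55,"hand": -0.2},{"x": 0,"y": 0,"z": 4,"yaw": -65,"hand": -0.2},{"x": 0,"y": 0,"z": 4,"yaw": -75,"hand": -0.2}]'

```text
clock: 8.4
position: [0.4566, 0.161, 0.1654]
ee_rot: [1.953, 2.46, 0.002]
force: [-0.6, -0.1, -0.3]
width: 0.397
gripper_force: 0.0
```

```bash
python3 - <<'E'
import st
from h import *
im=get_image('side')
cv2.imwrite('pics/g.png',cv2.resize(im[250:400,220:370],None,fx=4,fy=4,interpolation=2))
E
```

```text
8.4 pos [0.4566 0.161  0.1654] toolyaw(y) 13.10121771931749 q [ 0.2549  0.4251 -0.9171  1.9346  0.4064  0.9771 -0.6239] F [-0.5971 -0.1152 -0.3184] M [-0.0441 -0.131  -0.026 ] w 36.56844027668476 0.0
```

View pics/g.png

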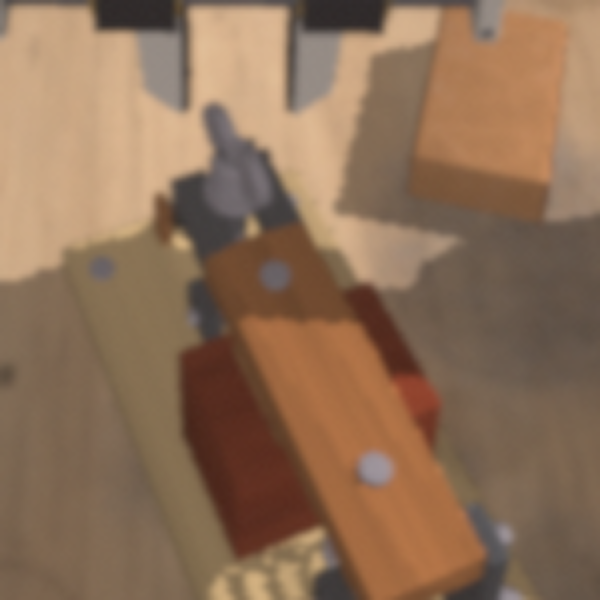

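The side crop shows the bolt still upright in the slot, with the ears now lying roughly along the bar, as worked out. I'll unwind, regrasp and loosen a bit more.

Request:
apply_moves --motion '[{"x": 0.05,"y": 0,"z": 0,"yaw": -10,"hand": -0.2},{"x": 0.05,"y": 0,"z": 0,"yaw": -20,"hand": -0.2},{"x": 0.05,"y": 0,"z": 0,"yaw": -30,"hand": -0.2},{"x": 0.05,"y": 0,"z": 0,"yaw": -40,"hand": -0.2},{"x": 0.05,"y": 0,"z": 0,"yaw": -50,"hand": -0.2},{"x": 0.05,"y": 0,"z": 0,"yaw": -60,"hand": -0.2},{"x": 0.05,"y": 0,"z": 0,"yaw": -70,"hand": -0.2},{"x": 0.05,"y": 0,"z": 0,"yaw": -80,"hand": -0.2},{"x": 0.05,"y": 0,"z": 0,"yaw": -90,"hand": -0.2},{"x": 0.05,"y": 0,"z": 0,"yaw": -100,"hand": -0.2}]'

```text
clock: 9.7
position: [0.457, 0.1611, 0.165]
ee_rot: [-3.14, -0.09, -0.001]
force: [-0.1, 0.0, -0.8]
width: 0.4
gripper_force: 0.0
```

Request:
apply_moves --motion '[{"x": 0,"y": 0.05,"z": 0,"yaw": -10,"hand": -0.2},{"x": 0,"y": 0.05,"z": 0,"yaw": -20,"hand": -0.2},{"x": 0,"y": 0.05,"z": -2,"yaw": -20,"hand": -0.2},{"x": 0,"y": 0.05,"z": -3.2,"yaw": -20,"hand": -0.2},{"x": 0,"y": 0.05,"z": -4,"yaw": -20,"hand": -0.4},{"x": 0,"y": 0.05,"z": -4,"yaw": -20,"hand": -0.4}]'

```text
clock: 10.45
position: [0.4567, 0.1611, 0.1239]
ee_rot: [3.108, -0.455, -0.001]
force: [0.1, -0.9, -0.3]
width: 0.302
gripper_force: 0.0
```

```bash
python3 st.py
```

```text
10.45 pos [0.4567 0.1611 0.1239] toolyaw(y) -106.64385182851414 q [-0.1188  0.3681 -0.4186  2.0057  0.2032  0.8084 -2.5151] F [ 0.1457 -0.9404 -0.2516] M [ 0.0261 -0.0569  0.0026] w 27.817709040463733 0.0
```

Request:
apply_moves --motion '[{"x": 0,"y": 0,"z": 0.1,"yaw": 8,"hand": -0.4},{"x": 0,"y": 0,"z": 0.12,"yaw": 15,"hand": -0.4},{"x": 0,"y": 0,"z": 0.14,"yaw": 22,"hand": -0.4},{"x": 0,"y": 0,"z": 0.17,"yaw": 29,"hand": -0.4},{"x": 0,"y": 0,"z": 0.2,"yaw": 36,"hand": -0.4},{"x": 0,"y": 0,"z": 0.23,"yaw": 43,"hand": -0.4}]'

```text
clock: 11.2
position: [0.4576, 0.1616, 0.1271]
ee_rot: [-3.057, -0.721, -0.002]
force: [0.9, 1.0, -1.1]
width: 0.298
gripper_force: 4.4
```

```bash
python3 st.py
```

```text
11.2 pos [0.4576 0.1616 0.1271] toolyaw(y) -63.45802464713807 q [ 0.0187  0.3958 -0.599   1.9914  0.2965  0.8384 -1.8521] F [ 0.9301  0.9684 -1.0737] M [ 0.3293 -0.2039 -0.1412] w 27.455250496344537 4.368882716771623
```

Request:
apply_moves --motion '[{"x": -0.08,"y": 0,"z": 0,"yaw": -8,"hand": -0.3},{"x": -0.08,"y": 0,"z": 1,"yaw": -12,"hand": -0.2},{"x": -0.08,"y": 0,"z": 3,"yaw": -8,"hand": -0.2},{"x": -0.08,"y": 0,"z": 5,"yaw": 0,"hand": -1},{"x": -1.5,"y": 1.6,"z": 5,"yaw": 9,"hand": -1},{"x": -3.1,"y": 3.3,"z": 5,"yaw": 9,"hand": -1},{"x": -3.1,"y": 3.3,"z": 3,"yaw": 9,"hand": -1},{"x": -3.1,"y": 3.3,"z": 1.5,"yaw": 9,"hand": -1}]'

```text
clock: 12.2
position: [0.4261, 0.1941, 0.1413]
ee_rot: [2.993, 0.953, 0.001]
force: [0.2, -0.8, 0.0]
width: 0.008
gripper_force: 0.0
```

```bash
python3 - <<'E'
import st
from h import *
im=get_image('side')
cv2.imwrite('pics/i.png',cv2.resize(im[240:360,220:370],None,fx=4.5,fy=4.5,interpolation=2))
E
```

```text
12.2 pos [0.4261 0.1941 0.1413] toolyaw(y) -54.67454368383285 q [-0.0176  0.3611 -0.657   2.0101  0.289   0.8614 -1.7881] F [ 0.1723 -0.7943  0.0159] M [-0.0007 -0.0321 -0.0155] w 0.7231796886410276 0.0
```

View pics/i.png

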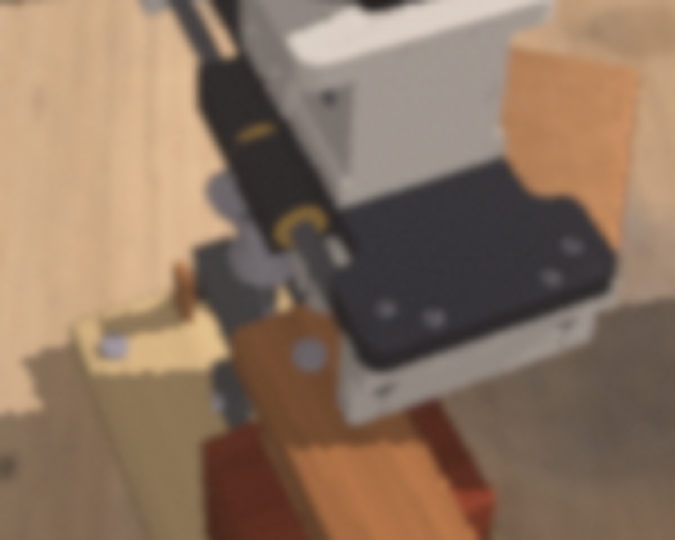

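The side crop shows the closed fingers behind the nut on the bar side, with the nut still upright. Next I lower them and feel forward.

Request:
apply_moves --motion '[{"x": 0,"y": 0,"z": -1,"yaw": 0,"hand": -1},{"x": 0,"y": 0,"z": -1.9,"yaw": 0,"hand": -1},{"x": 0.18,"y": -0.24,"z": -1.9,"yaw": 0,"hand": -1},{"x": 0.36,"y": -0.48,"z": -1.9,"yaw": 0,"hand": -1},{"x": 0.53,"y": -0.72,"z": -1.9,"yaw": 0,"hand": -1}]'

```text
clock: 12.88
position: [0.4314, 0.187, 0.1227]
ee_rot: [-2.994, -0.952, -0.001]
force: [-0.8, 1.2, 0.2]
width: 0.001
gripper_force: 0.9
```

Request:
apply_moves --motion '[{"x": 0.12,"y": -0.16,"z": 0,"yaw": 0,"hand": -1},{"x": 0.24,"y": -0.32,"z": 0,"yaw": 0,"hand": -1},{"x": 0.36,"y": -0.48,"z": 0,"yaw": 0,"hand": -1}]'

```text
clock: 13.25
position: [0.435, 0.1822, 0.1227]
ee_rot: [-2.994, -0.952, -0.001]
force: [-1.5, 0.7, 3.5]
width: 0.007
gripper_force: 1.8
```

Request:
apply_moves --motion '[{"x": 0.12,"y": -0.16,"z": 0.06,"yaw": 0,"hand": -1},{"x": 0.24,"y": -0.32,"z": 0.1,"yaw": 0,"hand": -1},{"x": 0.36,"y": -0.48,"z": 0.14,"yaw": 0,"hand": -1}]'

```text
clock: 13.62
position: [0.4385, 0.1771, 0.1238]
ee_rot: [2.994, 0.952, -0.0]
force: [-1.8, 1.3, -0.9]
width: 0.006
gripper_force: 0.9
```

Request:
apply_moves --motion '[{"x": 0.12,"y": -0.16,"z": 0.03,"yaw": 0,"hand": -1},{"x": 0.24,"y": -0.32,"z": 0.06,"yaw": 0,"hand": -1},{"x": 0.36,"y": -0.48,"z": 0.08,"yaw": 0,"hand": -1}]'

```text
clock: 14.0
position: [0.4421, 0.1723, 0.1245]
ee_rot: [2.994, 0.952, -0.0]
force: [-0.8, 1.1, -0.5]
width: 0.006
gripper_force: 0.7
```

Request:
apply_moves --motion '[{"x": 0.24,"y": -0.32,"z": 0,"yaw": 0,"hand": -1},{"x": 0.48,"y": -0.65,"z": 0,"yaw": 0,"hand": -1},{"x": 0.71,"y": -0.97,"z": 0,"yaw": 0,"hand": -1},{"x": 0.95,"y": -1.29,"z": -0.1,"yaw": 0,"hand": -1}]'

```text
clock: 14.5
position: [0.4518, 0.1593, 0.1237]
ee_rot: [2.994, 0.952, 0.0]
force: [-0.9, 0.6, 1.0]
width: 0.004
gripper_force: 1.1
```

```bash
python3 st.py
```

```text
14.5 pos [0.4518 0.1593 0.1237] toolyaw(y) -54.71874112248588 q [ 0.0434  0.3993 -0.6311  2.0062  0.3157  0.8322 -1.7207] F [-0.8956  0.6416  1.0133] M [0.2173 0.2239 0.006 ] w 0.3833597325028323 1.0903575271368027
```

Request:
apply_moves --motion '[{"x": 0.28,"y": -0.38,"z": -0.1,"yaw": 0,"hand": -1},{"x": 0.56,"y": -0.77,"z": -0.2,"yaw": 0,"hand": -1},{"x": 0.84,"y": -1.15,"z": -0.3,"yaw": 0,"hand": -1},{"x": 1.12,"y": -1.53,"z": -0.4,"yaw": 0,"hand": -1},{"x": 1.4,"y": -1.91,"z": -0.5,"yaw": 0,"hand": -1}]'

```text
clock: 15.12
position: [0.4657, 0.1402, 0.1185]
ee_rot: [-2.994, -0.952, 0.0]
force: [-1.4, 0.6, 0.3]
width: 0.004
gripper_force: 0.7
```

Request:
apply_moves --motion '[{"x": 0.28,"y": -0.38,"z": -0.15,"yaw": 0,"hand": -1},{"x": 0.56,"y": -0.77,"z": -0.3,"yaw": 0,"hand": -1},{"x": 0.84,"y": -1.15,"z": -0.5,"yaw": 0,"hand": -1}]'

```text
clock: 15.5
position: [0.4741, 0.1288, 0.1135]
ee_rot: [-2.994, -0.952, 0.0]
force: [-0.7, 0.6, 0.7]
width: 0.004
gripper_force: 0.6
```

```bash
python3 - <<'E'
import st
from h import *
im=get_image('side')
cv2.imwrite('pics/j.png',cv2.resize(im[230:350,220:370],None,fx=4.5,fy=4.5,interpolation=2))
E
```

```text
15.5 pos [0.4741 0.1288 0.1135] toolyaw(y) -54.71051965443233 q [ 0.0973  0.4292 -0.6119  1.9897  0.3325  0.8216 -1.6565] F [-0.7191  0.6233  0.6893] M [ 0.2196  0.2457 -0.0388] w 0.34890816530932034 0.6139237806200981
```

View pics/j.png

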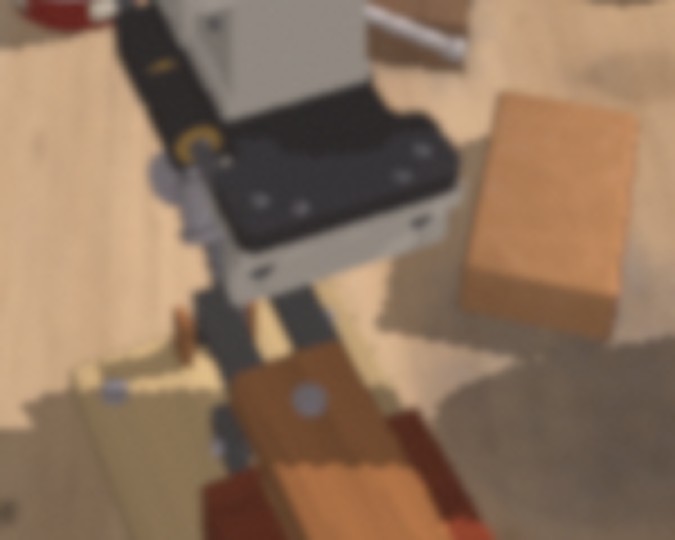

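The side crop shows the slot now empty, with the bolt and nut swung out in front of it and following the fingers.

Request:
apply_moves --motion '[{"x": 0.3,"y": -0.4,"z": -0.3,"yaw": 0,"hand": -1},{"x": 0.6,"y": -0.81,"z": -0.8,"yaw": 0,"hand": -1},{"x": 0.95,"y": -1.29,"z": -1.5,"yaw": 0,"hand": -1},{"x": 1.2,"y": -1.63,"z": -1.9,"yaw": 0,"hand": -1}]'

```text
clock: 16.05
position: [0.4863, 0.1122, 0.0941]
ee_rot: [2.994, 0.952, -0.0]
force: [0.5, 0.8, 1.5]
width: 0.006
gripper_force: 0.7
```

Request:
apply_moves --motion '[{"x": 0.18,"y": -0.24,"z": -0.4,"yaw": 0,"hand": -1},{"x": 0.36,"y": -0.48,"z": -0.75,"yaw": 0,"hand": -1},{"x": 0.52,"y": -0.71,"z": -1.1,"yaw": 0,"hand": -1}]'

```text
clock: 16.42
position: [0.4912, 0.1055, 0.0834]
ee_rot: [2.994, 0.952, 0.0]
force: [0.2, 0.3, 2.2]
width: 0.001
gripper_force: 0.6
```

```bash
python3 st.py
```

```text
16.425 pos [0.4912 0.1055 0.0834] toolyaw(y) -54.704562957415625 q [ 0.1187  0.4849 -0.5791  1.9933  0.3756  0.769  -1.6367] F [0.1973 0.3195 2.1526] M [ 0.0431 -0.0123  0.0402] w 0.08579800015769197 0.6334235519170761
```

Request:
apply_moves --motion '[{"x": 0,"y": 0,"z": 1.5,"yaw": 0,"hand": -1},{"x": 0,"y": 0,"z": 3.6,"yaw": 0,"hand": -1},{"x": 0.7,"y": -0.96,"z": 3.6,"yaw": 0,"hand": -1},{"x": 1.42,"y": -1.93,"z": 3.6,"yaw": 0,"hand": -1},{"x": 1.42,"y": -1.93,"z": 3,"yaw": 0,"hand": -1},{"x": 1.42,"y": -1.93,"z": 2.4,"yaw": 0,"hand": -1},{"x": 1.42,"y": -1.93,"z": 1.9,"yaw": 0,"hand": -1},{"x": 1.42,"y": -1.93,"z": 1.5,"yaw": 0,"hand": -1}]'

```text
clock: 17.42
position: [0.505, 0.0866, 0.098]
ee_rot: [-2.993, -0.953, 0.001]
force: [-0.0, 0.2, -0.4]
width: 0.003
gripper_force: 0.0
```

Request:
apply_moves --motion '[{"x": 0,"y": 0,"z": -0.3,"yaw": 0,"hand": -1},{"x": 0,"y": 0,"z": -0.6,"yaw": 0,"hand": -1}]'

```text
clock: 17.68
position: [0.5059, 0.0859, 0.0928]
ee_rot: [2.993, 0.952, 0.001]
force: [1.5, -2.7, 3.2]
width: 0.004
gripper_force: 1.7
```

```bash
python3 st.py
```

```text
17.675 pos [0.5059 0.0859 0.0928] toolyaw(y) -54.7282267452912 q [ 0.1618  0.4849 -0.5805  1.9607  0.3659  0.7994 -1.5799] F [ 1.5194 -2.6628  3.1822] M [-0.5548 -0.2522  0.0112] w 0.32541960091944383 1.6897093201987445
```

Request:
apply_moves --motion '[{"x": 0,"y": 0,"z": 0.8,"yaw": 0,"hand": -1},{"x": -0.25,"y": 0.32,"z": 1.6,"yaw": 0,"hand": -1},{"x": -0.5,"y": 0.68,"z": 1.6,"yaw": 0,"hand": -1},{"x": -0.5,"y": 0.68,"z": 1.0,"yaw": 0,"hand": -1},{"x": -0.5,"y": 0.68,"z": 0.6,"yaw": 0,"hand": -1},{"x": -0.5,"y": 0.68,"z": 0.2,"yaw": 0,"hand": -1}]'

```text
clock: 18.42
position: [0.5001, 0.0929, 0.094]
ee_rot: [-2.994, -0.952, 0.001]
force: [0.3, 0.1, 0.8]
width: 0.007
gripper_force: 0.0
```

Request:
apply_moves --motion '[{"x": 0,"y": 0,"z": -0.3,"yaw": 0,"hand": -1},{"x": 0,"y": 0,"z": -0.6,"yaw": 0,"hand": -1}]'

```text
clock: 18.68
position: [0.5005, 0.0931, 0.0885]
ee_rot: [2.994, 0.952, 0.0]
force: [-0.2, 0.5, 2.5]
width: 0.006
gripper_force: 0.7
```

```bash
python3 st.py
```

```text
18.675 pos [0.5005 0.0931 0.0885] toolyaw(y) -54.72224216846927 q [ 0.1464  0.4861 -0.5799  1.9734  0.37    0.7868 -1.6009] F [-0.1592  0.4839  2.5499] M [-0.0951 -0.0234 -0.0096] w 0.5654109355237705 0.6714028370333835
```

Request:
apply_moves --motion '[{"x": 0.03,"y": -0.04,"z": -0.2,"yaw": 0,"hand": -1},{"x": 0.06,"y": -0.08,"z": -0.4,"yaw": 0,"hand": -1},{"x": 0.09,"y": -0.12,"z": -0.55,"yaw": 0,"hand": -1}]'

```text
clock: 19.05
position: [0.5013, 0.0919, 0.0831]
ee_rot: [-2.994, -0.952, -0.0]
force: [-0.1, -1.1, 1.5]
width: 0.003
gripper_force: 0.6
```

Request:
apply_moves --motion '[{"x": 0.03,"y": -0.04,"z": -0.15,"yaw": 0,"hand": -1},{"x": 0.06,"y": -0.08,"z": -0.25,"yaw": 0,"hand": -1}]'

```text
clock: 19.3
position: [0.5018, 0.0911, 0.0806]
ee_rot: [-2.994, -0.952, 0.0]
force: [0.0, -0.3, 2.1]
width: 0.003
gripper_force: 0.6
```

Request:
apply_moves --motion '[{"x": 0.03,"y": -0.04,"z": -0.12,"yaw": 0,"hand": -1},{"x": 0.03,"y": -0.04,"z": -0.2,"yaw": 0,"hand": -1}]'

```text
clock: 19.55
position: [0.5021, 0.0906, 0.0786]
ee_rot: [2.994, 0.952, -0.0]
force: [-1.0, 0.1, 1.2]
width: 0.006
gripper_force: 0.6
```

Request:
apply_moves --motion '[{"x": 0.03,"y": -0.04,"z": -0.1,"yaw": 0,"hand": -1},{"x": 0.03,"y": -0.04,"z": -0.2,"yaw": 0,"hand": -1}]'

```text
clock: 19.8
position: [0.5025, 0.0903, 0.0766]
ee_rot: [2.994, 0.952, 0.0]
force: [-0.5, 0.0, 1.3]
width: 0.007
gripper_force: 0.5
```

Request:
apply_moves --motion '[{"x": 0.03,"y": -0.04,"z": -0.1,"yaw": 0,"hand": -1},{"x": 0.03,"y": -0.04,"z": -0.2,"yaw": 0,"hand": -1}]'

```text
clock: 20.05
position: [0.5028, 0.0899, 0.0746]
ee_rot: [2.994, 0.952, -0.0]
force: [-0.9, 0.0, 1.7]
width: 0.004
gripper_force: 0.6
```

Request:
apply_moves --motion '[{"x": 0.0,"y": 0,"z": -0.1,"yaw": 0,"hand": -1}]'

```text
clock: 20.18
position: [0.5027, 0.0899, 0.0736]
ee_rot: [2.994, 0.952, 0.0]
force: [-1.1, 0.1, 2.4]
width: 0.004
gripper_force: 0.9
```

Request:
apply_moves --motion '[{"x": 0.0,"y": 0,"z": -0.1,"yaw": 0,"hand": -1}]'

```text
clock: 20.3
position: [0.5028, 0.09, 0.0727]
ee_rot: [2.994, 0.952, 0.0]
force: [-0.9, -1.0, 3.4]
width: -0.001
gripper_force: 1.5
```

Request:
apply_moves --motion '[{"x": 0.0,"y": 0,"z": -0.1,"yaw": 0,"hand": -1}]'

```text
clock: 20.42
position: [0.5029, 0.09, 0.0718]
ee_rot: [2.994, 0.952, 0.001]
force: [-1.5, -0.3, 6.1]
width: 0.005
gripper_force: 2.4
```

Request:
apply_moves --motion '[{"x": 0.0,"y": 0,"z": -0.08,"yaw": 0,"hand": -1}]'

```text
clock: 20.55
position: [0.503, 0.09, 0.0712]
ee_rot: [2.994, 0.952, 0.001]
force: [-1.3, 0.8, 7.5]
width: 0.002
gripper_force: 3.2
```

Request:
apply_moves --motion '[{"x": 0,"y": 0,"z": 0,"yaw": 0,"hand": -1},{"x": 0,"y": 0,"z": 0,"yaw": 0,"hand": -1}]'

```text
clock: 20.8
position: [0.5029, 0.0902, 0.0712]
ee_rot: [2.994, 0.952, 0.001]
force: [-1.9, 0.3, 5.9]
width: 0.008
gripper_force: 2.6
```

Request:
apply_moves --motion '[{"x": 0,"y": 0,"z": 0.3,"yaw": 0,"hand": -1},{"x": 0,"y": 0,"z": 2,"yaw": 0,"hand": -1},{"x": 0,"y": 0,"z": 7,"yaw": 0,"hand": -1},{"x": -3,"y": 2,"z": 12,"yaw": 0,"hand": -1},{"x": -8,"y": 2,"z": 15,"yaw": 0,"hand": -1},{"x": -10,"y": 2,"z": 16,"yaw": 0,"hand": -1}]'

```text
clock: 21.55
position: [0.401, 0.1107, 0.2333]
ee_rot: [2.991, 0.955, 0.004]
force: [-0.2, -0.5, -1.1]
width: 0.006
gripper_force: 0.0
```

```bash
python3 - <<'E'
import st
from h import *
w=get_image('wrist');t=get_image('side')
for c in ['wrist','side']:
  for r in recognise('wing_nut',c)[:1]:print(c,r)
cv2.imwrite('pics/k.png',np.hstack([cv2.resize(w,(480,360)),cv2.resize(t[240:360,230:335],(315,360))]))
E
```

```text
21.55 pos [0.401  0.1107 0.2333] toolyaw(y) -54.60536243446272 q [ 0.255   0.1529 -0.7205  1.9929  0.1193  1.0343 -1.4737] F [-0.2451 -0.4954 -1.0688] M [-0.028  -0.0529 -0.0216] w 0.5798879424975063 0.0
wrist {'rect': [360.7, 80.1, 394.9, 115.0], 'p': 0.68}
side {'rect': [249.4, 265.2, 267.5, 283.7], 'p': 0.78}
```

View pics/k.png

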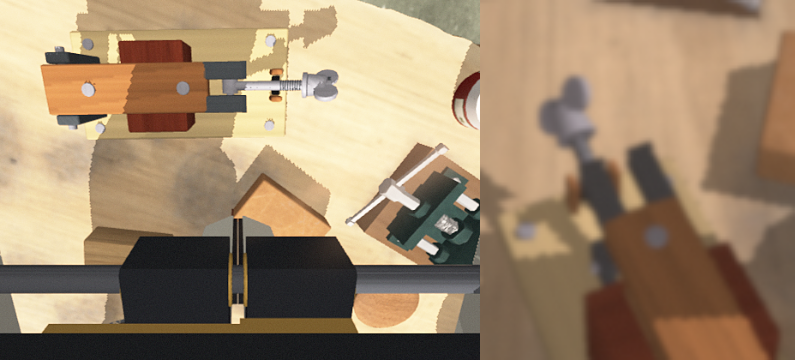

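The left half (wrist view) shows the bolt folded out over the rest between the cheeks, at about (275,87), with the nut beyond the board edge. The right half (side view) agrees, and nothing around it has moved.

```bash
python3 -c "
from cell import *
print(sign_off())"
```

```text
the job is handed in; nothing more can be done
None
```

The job is handed in: I loosened the wing nut about 3.3 rad, swung the bolt out of the slot without a jam, and pressed it onto its rest with about 7.5 N at most, leaving the surrounding things where they were.

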